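# Load a cuvette strip into a spring-follower feeder and close the retaining rail

## Robot

A 7-joint arm with a two-finger parallel gripper is mounted at the origin on a cart in front of the work surface, level with it; the furniture and walls round the work are solid. World frame = base frame: x ahead of the robot, y to its left, z up, the work surface at z = 0. Lengths are in m, angles in rad, forces in N, time in s.
With the tool pointing down it reaches from about 0.4 to 0.85 m from the base axis. Payload 4.5 kg.
Tool frame: the origin (TCP) lies between the finger pads; the fingertips stand r.tip_reach ahead of it and the grasp point (between the pads) lies 11 mm behind it (r.tip_reach is the distance from the TCP to the fingertips, in m); z points along the fingers, y is the line along which they close (so a half turn about z gives the same grasp; the last joint's range is limited). The gripper opens to 88 mm and grips with 3 to 60 N. Pads are 18 mm wide; open, the fingers measure 123 mm over their backs; the gripper's body (75 mm by 187 mm) begins 45 mm behind the grasp point.
Start: joints at [-1.29, 0.689, -0.195, 1.565, 0.157, 0.902, -0.215], TCP at [0.153, 0.606, 0.247] pointing down, gripper open.
Joint ranges: [-3.01, 3.01], [-0.46, 2.08], [-1.47, 1.51], [0.13, 2.56], [-1, 4.14], [0.04, 2.09], [-2.66, 2.66]. Speed limits (rad/s): [2.57, 2.57, 3.14, 3.14, 3.14, 3.14, 3.14].

## Interface

Orientations are given as a unit quaternion [x, y, z, w].
In Python, from plant import r, vision, workorder gives the robot as it stands.
- The arm moves only by the tool drive_tool, never from a script. Its argument "targets" is a list of rows, each an object of numbers: "tx", "ty", "tz": the shift along the world's x, y, z in units of 0.03 m (1.0 is 0.03 m); "wx", "wy", "wz": the turn, a rotation vector about the world's x, y, z in units of 60 degrees (1.0 is 60 degrees); "claw": the opening, from -1 (shut) to 1 (fully open). A call has exactly 8 rows; each row shifts and turns the commanded pose from where the row before left it; what a row does not reach is not made up. A row lasts 1/10 s, in which the tool goes at most 50 mm and 8.59 degrees, less where a joint would pass 70% of its speed; a pose out of reach is approached as far as the arm can. A call with a number of a shift or a turn outside -1 to 1 is refused whole. A call with a gripper value outside its range is refused whole. The fingers move at their own pace and stop on an object; "force" is the grip in N (left out, the last holds). Time passes only in rows, so rows that do not move let the fingers close, or fill a call up. It gives the time, the measured TCP pose, the force, the opening and the grip force at its end, in the units of the state.
- r.get_state(): the state, without advancing time (a new reading comes with each control period).
- vision.snapshot(name): name is "side" or "top"; returns a dict with "image" (420x560x3 uint8, blue, green, red), "range_z" (420x560 float32, m along the optical axis (not along the pixel's ray), 0 where there is no reading), "K" (3x3 intrinsics, pixels), "cam_to_world" (4x4, takes a point from camera to world coordinates). Camera axes: x right, y up, looking along -z (the intrinsics and any distortion apply to the point x, -y, -z); pixel columns grow to the right and rows downward; lengths in m; the calibration is good to about 2 mm. A picture is of the moment at which its call begins.
- workorder.finish_job(): hands the job in; it is judged then, once.
The state is a dict: "clock": time; "q": joint angles; "qd": joint speeds; "joint_torque": joint torques, N m; "tool_pos": TCP position; "eef_rot": TCP orientation; "contact_force": force on the tool from outside, world axes, zero at the start; "moment": the same for the moment, N m; "opening": opening from 0.0 (shut) to 1.0 (fully open); "finger_force": force on a finger pad.
Only numpy, scipy, OpenCV 4.12 (cv2) and the standard library are available. Lean on these libraries where they do the work, as an engineer would, in place of code of your own. Each camera call takes 0.05 s, during which the arm holds its last target. There are 200 camera calls.

## Task

Load the strip of eight cuvettes into the feeder: in the channel push the spring follower back with the strip's end, without ramming it onto its solid stop, bring the strip down behind the nose stop until it sits fully home on the channel floor and let go. Then push the retaining rail over its shoulders until it clicks shut. Cuvettes and rail break if forced, so go by feel and press gently; leave the vials, the timer and the syringe as they are.

Things in the scene. Friction and masses are not known exactly. Their poses are not given: they have to be found in the camera images.
- strip_centre (a point): The loose cuvette strip: white carrier foot 80 long x 16 wide x 18 mm high (lower edges chamfered 3 mm), eight clear cells in a row on it, 80 x 10 mm, 46 mm tall overall, about 45 g, upright on the desk. This point is its centre, 23 mm above its underside; x along its length, z up, both ends alike. The foot's top is a 3 mm shoulder along each side, 18 mm above the underside.
- feeder: The fixed feeder: aluminium base 216 x 60 mm, origin under its centre on the desk, x along the channel towards the nose stop, z up. A feed plate in its channel carries nose stop and spring follower together and is clamped anywhere up to 12 mm forward or back of nominal: this is not measured, find it by touching the follower. A reading head 46 mm high stands beside the nose at +y.
- channel_floor (a point): Middle of the channel floor under the seated strip's nominal centre, 43 mm ahead of the feeder's origin; the floor is 14 mm above the desk, the channel 18 mm wide along the feeder's x, its walls 6 mm thick with tops 16 mm above the floor. A seated strip stands on this floor, its front end pressed on the nose stop, its centre 40 mm behind the nose face.
- nose_nominal (a point): Middle of the upper edge of the nose stop's rear face if the feed plate is at nominal (truly up to 12 mm forward or back along the feeder's x). The steel nose stop closes the front of the channel, 9 mm high above the floor, 12 mm long, nothing above it: a strip held with its underside 10 to 15 mm above the floor passes over it while the channel walls already guide it.
- follower_nominal (a point): Middle of the top of the black spring follower's front face, free, if the feed plate is at nominal (truly up to 12 mm forward or back). It rises 26 mm above the floor and faces the nose 75 mm away, 5 mm less than the strip's length. It gives from 3 N, gains 0.6 N per mm, goes solid after 9 mm (8.4 N) and is damaged if rammed there (over 14 N); 6 to 8.5 mm back the strip clears the nose.
- rail (a joint): The retaining rail's slide in m: 0 drawn fully back from the nose (open), 0.060 fully shut on its stop. It runs lightly (about 1 N); a spring detent resists with 6 to 10 N from 0.051, is passed at 0.056, then draws the rail home to 0.060 and keeps it. Its prongs pass 1.5 mm above the shoulders of the rear third of a strip that is fully down and jam on one that stands proud there.
- rail_tab (a point): Centre of the rail's upright black thumb tab: 10 mm thick along the feeder's x, 26 mm wide, from 49 to 73 mm above the desk, this point at 61 mm. It moves with the rail along the channel's middle line and is 81 mm behind the feeder's origin when fully open. Push it towards the nose from behind; the rail parts around its foot are below 50 mm.
- vial_white: Bystander: white-capped vial, 23 mm across, 51 mm tall, upright behind the feeder; origin under its centre.
- vial_white2: Bystander: second white-capped vial, the same size, origin under its centre.
- vial_black: Bystander: black-capped vial, the same size, origin under its centre.
- timer: Bystander: white lab timer 68 x 62 x 18 mm lying on the desk in front; origin under its centre.
- syringe: Bystander: syringe 136 x 30 x 23 mm lying on the desk in front of the feeder; origin under its centre.

How it is judged:
On the way, in this order (a step that is already met when the one before it is completed fails the run):
1. the strip sits fully down in the channel between the nose stop and the follower, let go, with the rail still open (z of strip_centre in the frame of feeder between 0.0345 and 0.0385 m and y of strip_centre in the frame of feeder between -0.003 and 0.003 m and x of strip_centre in the frame of feeder between 0.029 and 0.057 m and angle between strip_centre's own z axis and vertical below 0.05 rad and angle between the x axis of strip_centre and the x axis of feeder, either way round below 0.05 rad and contact force between the fingers and strip below 0.2 N and value of joint rail below 0.045 m), for 0.2 s.
2. the rail is shut past its detent (value of joint rail above 0.058 m), for 0.2 s.
At the end, for the whole second after the job is handed in: The strip stands upright and at rest in the channel, along it within 0.05 rad, underside within 1.5 mm of the channel floor, within 3 mm of the middle line, its centre 29 to 57 mm ahead of the feeder's origin (between nose and follower); the rail is shut to within 2 mm of its stop (z of strip_centre in the frame of feeder between 0.0345 and 0.0385 m and y of strip_centre in the frame of feeder between -0.003 and 0.003 m and x of strip_centre in the frame of feeder between 0.029 and 0.057 m and angle between strip_centre's own z axis and vertical below 0.05 rad and angle between the x axis of strip_centre and the x axis of feeder, either way round below 0.05 rad and value of joint rail above 0.058 m and linear speed of strip below 0.02 m/s); the robot touches nothing.
It fails at once if the follower is driven onto its solid stop: more than 14 N between strip and follower (contact force between strip and follower_c0 above 14 N).
It fails at once if the strip is forced: more than 45 N between strip and feeder (contact force between strip and feeder above 45 N).
It fails at once if the robot forces the feeder or its rail: more than 45 N (contact force between any of the fingers, the arm and feeder above 45 N).
It fails at once if a vial, the timer or the syringe is moved by more than 20 mm (distance of any of vial_white, vial_white2, vial_black, timer, syringe from where it was at the start of the episode above 0.02 m).
It fails at once if a vial is tipped (angle between any of vial_white, vial_white2, vial_black's own z axis and vertical above 0.4 rad).
It also fails if it takes over 48 s, if anything falls off the work surface, if the arm or the gripper's body presses on something with over 40 N, if the wrist force passes 120 N, or if a joint passes its speed limit or range.

## Working session

There is one attempt and no reset: what is moved stays moved. The work goes in short steps, Python scripts to look and compute and a tool call to move; the robot and the scene stay as the last step left them, time stands still between calls to the robot, and variables do not carry over. Pictures are saved under pics/ and viewed, at most 10 in all, crops included, and the job is handed in when it is done.

Besides the shell and the picture viewer there is one more tool, called after "Request:" as name([rows], argument=value, ...), one row to a line, values as JSON. drive_tool: Moves the arm, as the interface text tells. Its arguments: {"type":"object","properties":{"targets":{"type":"array","items":{"type":"object","properties":{"tx":{"type":"number"},"ty":{"type":"number"},"tz":{"type":"number"},"wx":{"type":"number"},"wy":{"type":"number"},"wz":{"type":"number"},"claw":{"type":"number"}}}},"force":{"type":"number"}},"required":["targets"]}

```bash
mkdir -p pics; cat > h.py <<'E'
import numpy as np, cv2
from plant import r, vision, workorder
def snap(n):
    s=vision.snapshot(n); return s
def cloud(s):
    K=s["K"];z=s["range_z"];h,w=z.shape
    u,v=np.meshgrid(np.arange(w),np.arange(h))
    p=np.stack([(u-K[0,2])/K[0,0]*z,-(v-K[1,2])/K[1,1]*z,-z,np.ones_like(z)],-1)
    P=(p@s["cam_to_world"].T)[...,:3]; P[z==0]=np.nan
    return P
E
python3 - <<'E'
from h import *
for n in("top","side"):
    s=snap(n);cv2.imwrite(f"pics/{n}0.png",s["image"]);np.savez(f"{n}0.npz",**s)
    print(n,s["cam_to_world"].round(3).tolist(),s["K"].round(1).tolist(),(s["range_z"]==0).mean())
st=r.get_state();print({k:np.round(v,3).tolist() for k,v in st.items()},r.tip_reach)
E
```

```text
top [[0.026, 0.993, -0.117, 0.419], [-1.0, 0.027, 0.003, 0.22], [0.006, 0.117, 0.993, 0.935], [0.0, 0.0, 0.0, 1.0]] [[379.6, 0.0, 282.1], [0.0, 379.6, 205.6], [0.0, 0.0, 1.0]] 0.0039115646258503405
side [[-0.931, 0.219, -0.293, 0.291], [-0.366, -0.562, 0.742, 0.848], [-0.002, 0.798, 0.603, 0.59], [0.0, 0.0, 0.0, 1.0]] [[455.5, 0.0, 275.1], [0.0, 455.5, 207.7], [0.0, 0.0, 1.0]] 0.004102891156462585
{'clock': 0.1, 'q': [-1.29, 0.69, -0.194, 1.566, 0.157, 0.903, -0.215], 'qd': [0.001, -0.001, 0.002, -0.004, 0.0, -0.002, -0.001], 'joint_torque': [-0.004, -52.85, -1.272, -15.384, -0.053, 0.002, 0.0], 'tool_pos': [0.153, 0.606, 0.246], 'eef_rot': [0.123, 0.992, -0.001, -0.0], 'contact_force': [-0.807, 0.504, -0.193], 'moment': [-0.007, -0.02, -0.035], 'finger_force': 0.0, 'opening': 1.0} 0.008
```

View pics/top0.png

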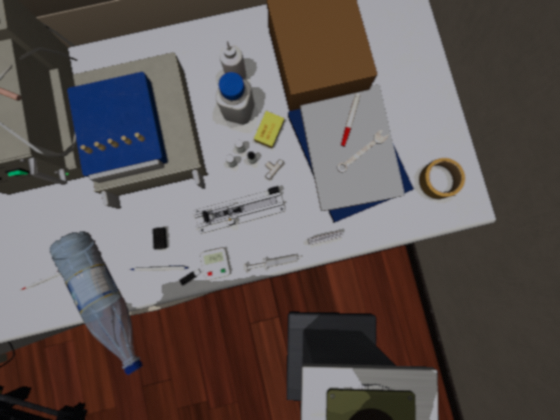

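View pics/side0.png

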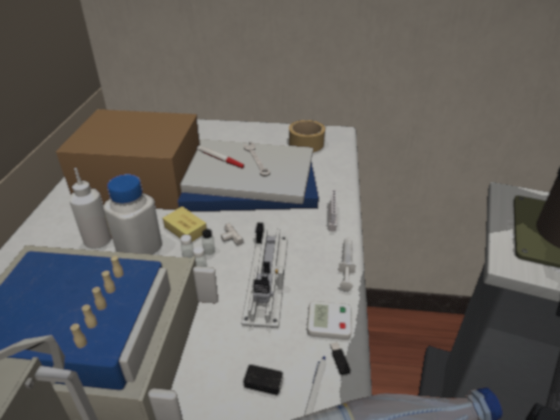

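Top view: the feeder is around (240,208), with the black tab at (275,190). The strip is at about (325,237), near the desk edge. Next I'll enlarge the crops and take heights.

```bash
python3 - <<'E'
from h import *
t=dict(np.load("top0.npz"));s=dict(np.load("side0.npz"))
a=cv2.resize(t["image"][170:260,185:355],(800,424),interpolation=cv2.INTER_CUBIC)
cv2.imwrite("pics/topc.png",a)
b=cv2.resize(s["image"][180:340,205:365],(600,600),interpolation=cv2.INTER_CUBIC)
cv2.imwrite("pics/sidec.png",b)
P=cloud(t)
# strip region: heights
R=P[220:255,295:355].reshape(-1,3)
print(np.nanpercentile(R[:,2],[1,5,25,50,75,95,99]).round(4))
m=(P[...,2]>0.006)&(P[...,2]<0.09);m=m.astype(np.uint8)
n,l,st,c=cv2.connectedComponentsWithStats(m)
for i in range(1,n):
    if st[i,4]>15 and st[i,0]>140 and st[i,0]<360 and 130<st[i,1]<290:
        Q=P[l==i];rc=cv2.minAreaRect((Q[:,:2]*1000).astype(np.float32))
        print(st[i],Q.mean(0).round(4),Q[:,2].max().round(4),np.round(rc[0],1),np.round(rc[1],1),round(rc[2],1))
E
```

```text
[-0.0029 -0.0017  0.      0.0014  0.0027  0.0458  0.0481]
[235 140  11  13 106] [0.667  0.3233 0.0396] 0.0541 [668.8 324.6] [19.5 22.7] 3.4
[247 151  10  13  99] [0.64   0.2937 0.04  ] 0.0554 [642.3 294.8] [21.3 22. ] 0.3
[226 155  11  12 103] [0.6302 0.3427 0.0398] 0.0553 [631.6 344.9] [23.  19.1] 87.6
[265 159  20  21 192] [0.6202 0.2413 0.0146] 0.0198 [623.8 245.2] [32.8 55.6] 51.3
[ 194  186   92   48 2182] [0.5133 0.3187 0.0234] 0.0768 [513.8 320.3] [ 63.8 215.5] 17.2
[153 227  15  23 302] [0.441  0.5094 0.019 ] 0.0257 [441.  511.3] [52.6 30.6] 6.7
[308 231  35  14 234] [0.4522 0.1136 0.0355] 0.0502 [452.5 112.8] [15.7 80. ] 15.4
[201 248  30  32 738] [0.384  0.3736 0.0171] 0.0226 [384.  374.2] [67.7 62.1] 15.2
[245 254  57  18 313] [0.3922 0.2301 0.0181] 0.0287 [393.2 234.8] [ 21.7 135.2] 12.7
[179 269  22  17 138] [0.3497 0.4363 0.0095] 0.0155 [351.4 435.4] [18.6 52.7] 34.1
```

View pics/topc.png

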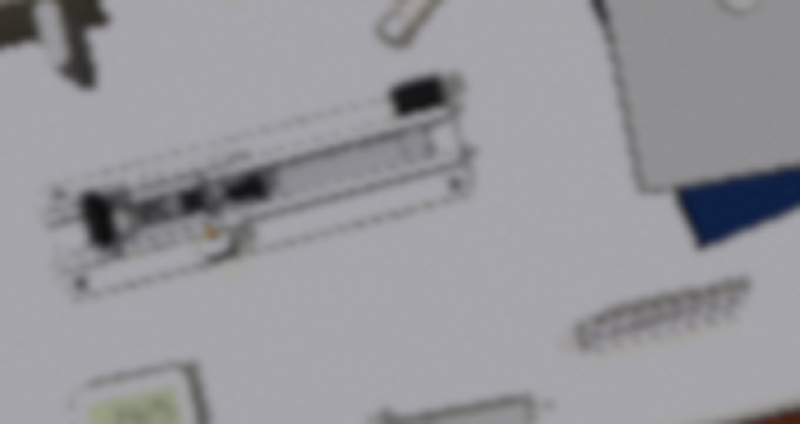

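View pics/sidec.png

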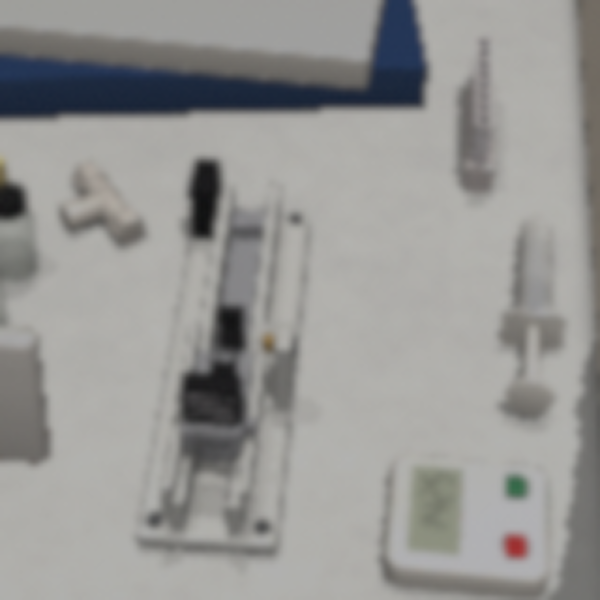

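The crops show the thumb tab at the left end (topc 98,218), the follower at (245,187), and the reading head at (420,93) by the nose. So feeder +x runs along world −y, slightly +x. I'll refine the poses from the depth data.

```bash
python3 - <<'E'
from h import *
for n in("top","side"):
    s=dict(np.load(n+"0.npz"));P=cloud(s).reshape(-1,3);C=s["image"].reshape(-1,3).max(1)
    d=np.linalg.norm(P[:,:2]-[.513,.319],axis=1)<.135
    z0=np.nanmedian(P[d,2][P[d,2]<.005]);
    Q=P[d&(P[:,2]>.005)&(P[:,2]<.09)];c=C[d&(P[:,2]>.005)&(P[:,2]<.09)]
    q=Q[(Q[:,2]<.035)]
    rc=cv2.minAreaRect((q[:,:2]*1000).astype(np.float32));print(n,"z0",z0.round(4),"base",np.round(rc,1) if 0 else rc)
    a=np.radians(-73.0);o=np.array([.513,.319]);X=np.array([np.cos(a),np.sin(a)]);Y=np.array([-X[1],X[0]])
    f=np.c_[(Q[:,:2]-o)@X,(Q[:,:2]-o)@Y,Q[:,2]]*1000
    for nm,m in (("tab",(f[:,0]<-60)&(f[:,2]>50)),("head",(f[:,0]>50)&(f[:,2]>38)),("foll",(abs(f[:,0])<40)&(f[:,2]>34)&(c<70)),("walls",(f[:,0]>0)&(abs(f[:,2]-30)<4))):
        g=f[m]; print(nm,m.sum(),np.percentile(g,[2,50,98],axis=0).round(1).tolist() if m.any() else 0)
    # wall-top lines
    w=f[(abs(f[:,2]-30)<4)&(f[:,0]>-20)&(f[:,0]<60)]
    print(np.histogram(w[:,1],np.arange(-32,34,3)))
    # strip
    d=(np.linalg.norm(P[:,:2]-[.4525,.1128],axis=1)<.06)&(P[:,2]>.007)&(P[:,2]<.06)
    for lo,hi in((.007,.06),(.007,.025),(.04,.055)):
        q=P[d&(P[:,2]>lo)&(P[:,2]<hi)]
        if len(q)>20: print("strip",lo,len(q),cv2.minAreaRect((q[:,:2]*1000).astype(np.float32)),q.mean(0).round(4))
    # edges
    rc=P
E
```

```text
top z0 0.0011 base ((511.10858154296875, 313.068603515625), (245.52651977539062, 268.7435302734375), 76.73490142822266)
tab 198 [[-80.7, -10.2, 50.7], [-71.4, 79.1, 74.5], [-62.0, 109.4, 89.9]]
head 108 [[54.3, 16.6, 38.5], [83.7, 27.3, 47.2], [103.1, 119.1, 54.1]]
foll 35 [[-38.3, -4.0, 34.6], [-29.7, 1.9, 39.2], [2.3, 6.6, 42.9]]
walls 256 [[2.5, -13.6, 27.0], [53.3, 10.4, 30.8], [101.7, 113.3, 33.7]]
(array([ 0,  1,  1,  0,  0,  0, 35, 39,  8,  4,  8,  7,  5,  0, 41, 38,  7,
        0,  0,  0,  0]), array([-32, -29, -26, -23, -20, -17, -14, -11,  -8,  -5,  -2,   1,   4,
         7,  10,  13,  16,  19,  22,  25,  28,  31]))
strip 0.007 298 ((461.8181457519531, 105.21652221679688), (55.019004821777344, 94.74211883544922), 49.97061538696289) [0.4626 0.1082 0.0338]
strip 0.007 106 ((459.33648681640625, 107.22657775878906), (54.65111541748047, 88.55648803710938), 49.61110305786133) [0.4581 0.1108 0.0184]
strip 0.04 138 ((452.7635192871094, 112.5230712890625), (9.043395042419434, 79.41371154785156), 15.447525978088379) [0.4527 0.1128 0.0467]
side z0 -0.0002 base ((508.3072814941406, 319
[... 305 characters left out ...]
, -13.4, 26.6], [50.4, 12.2, 29.6], [99.3, 120.5, 33.5]]
(array([ 0,  0,  0,  0,  0,  0, 33, 50, 12,  9, 15, 16, 11,  0, 48, 52,  7,
        0,  0,  0,  0]), array([-32, -29, -26, -23, -20, -17, -14, -11,  -8,  -5,  -2,   1,   4,
         7,  10,  13,  16,  19,  22,  25,  28,  31]))
strip 0.007 413 ((461.80712890625, 107.33285522460938), (53.077877044677734, 96.5356674194336), 49.73080062866211) [0.4664 0.1162 0.0284]
strip 0.007 188 ((462.8439636230469, 112.9411392211914), (42.761714935302734, 90.99492645263672), 49.40070724487305) [0.4702 0.1179 0.0161]
strip 0.04 126 ((451.9075927734375, 114.51399230957031), (8.411870956420898, 79.1700210571289), 15.650372505187988) [0.4513 0.1168 0.0455]
```

```bash
python3 - <<'E'
from h import *
for n in("top","side"):
    s=dict(np.load(n+"0.npz"));P=cloud(s).reshape(-1,3);C=s["image"].reshape(-1,3).max(1)
    a=np.radians(-73.0);o=np.array([.513,.319]);X=np.array([np.cos(a),np.sin(a)]);Y=np.array([-X[1],X[0]])
    f=np.c_[(P[:,:2]-o)@X,(P[:,:2]-o)@Y,P[:,2]]*1000
    k=(abs(f[:,1])<36)&(abs(f[:,0])<125)&(f[:,2]>5)&(f[:,2]<90);f=f[k];c=C[k]
    for lo,hi in((8,18),(-16,-7)):
        w=f[(abs(f[:,2]-30)<3)&(f[:,0]>-5)&(f[:,0]<100)&(f[:,1]>lo)&(f[:,1]<hi)]
        p=np.polyfit(w[:,0],w[:,1],1);print(n,"wall slope deg",np.degrees(p[0]).round(2),"y@0",p[1].round(2),"y@43",np.polyval(p,43).round(2),len(w))
    for nm,m in (("all",f[:,2]>5),("tab",(f[:,0]<-60)&(f[:,2]>55)),("head",(f[:,0]>50)&(f[:,2]>41)),("foll",(abs(f[:,0])<40)&(f[:,2]>36)&(abs(f[:,1])<9))):
        g=f[m]; print(nm,m.sum(),np.percentile(g,[2,50,98],axis=0).round(1).tolist())
    q=f[f[:,2]<20]; print("base rect",cv2.minAreaRect(q[:,:2].astype(np.float32)))
E
```

```text
top wall slope deg -0.23 y@0 13.52 y@43 13.35 107
top wall slope deg -0.46 y@0 -10.37 y@43 -10.72 110
all 2193 [[-103.7, -27.7, 7.9], [0.3, 0.0, 15.8], [102.1, 30.3, 71.5]]
tab 63 [[-80.8, -10.2, 57.8], [-74.8, 1.4, 72.8], [-71.3, 14.2, 76.6]]
head 63 [[79.2, 16.7, 43.5], [91.3, 23.2, 46.7], [103.3, 29.5, 49.0]]
foll 45 [[-38.6, -8.5, 36.2], [-30.8, -0.1, 39.7], [2.2, 8.8, 42.4]]
base rect ((-0.1008758544921875, -0.9921989440917969), (66.21112823486328, 235.38011169433594), 89.6765365600586)
side wall slope deg -0.36 y@0 13.65 y@43 13.38 132
side wall slope deg -0.65 y@0 -10.06 y@43 -10.55 124
all 3258 [[-109.0, -27.2, 7.5], [-35.0, 1.1, 15.3], [94.6, 30.5, 71.4]]
tab 196 [[-83.7, -9.5, 55.8], [-81.3, 2.8, 68.7], [-73.9, 14.3, 73.9]]
head 74 [[76.3, 16.9, 41.5], [87.3, 23.3, 45.0], [100.9, 29.7, 47.5]]
foll 52 [[-37.4, -8.5, 36.3], [-4.8, -0.4, 38.2], [1.5, 6.6, 40.7]]
base rect ((-2.3923797607421875, 1.9701061248779297), (60.96281433105469, 217.76239013671875), 89.81299591064453)
```

Request:
drive_tool([
  {"tx":0.6,"ty":-1,"wz":-0.063,"claw":-0.1},
  {"tx":0.6,"ty":-1,"wz":-0.063,"claw":-0.1},
  {"tx":0.6,"ty":-1,"wz":-0.063,"claw":-0.1},
  {"tx":0.6,"ty":-1,"wz":-0.063,"claw":-0.1},
  {"tx":0.6,"ty":-1,"wz":-0.063,"claw":-0.1},
  {"tx":0.6,"ty":-1,"wz":-0.063,"claw":-0.1},
  {"tx":0.6,"ty":-1,"wz":-0.063,"claw":-0.1},
  {"tx":0.6,"ty":-1,"wz":-0.063,"claw":-0.1},
], force=20)

```text
validation failed for argument at $.ta...
```

```bash
python3 - <<'E'
from h import *
P=cloud(dict(np.load("top0.npz"))).reshape(-1,3)
m=(P[:,0]>.48)&(P[:,0]<.62)&(P[:,1]<.2)&(P[:,1]>.03)
for x in np.arange(.48,.62,.02):
    k=m&(abs(P[:,0]-x)<.01);print(x.round(2),P[k,2].max().round(3),P[k&(P[:,2]>.02),1].max().round(3) if (k&(P[:,2]>.02)).any() else None)
E
```

```text
0.48 0.006 None
0.5 0.036 0.099
0.52 0.056 0.128
0.54 0.056 0.132
0.56 0.056 0.136
0.58 0.056 0.141
0.6 0.064 0.144
0.62 0.064 0.147
```

Request:
drive_tool([
  {"tx":0.6,"ty":-0.99,"tz":0.0,"wx":0.0,"wy":0.0,"wz":-0.063,"claw":-0.1},
  {"tx":0.6,"ty":-0.99,"tz":0.0,"wx":0.0,"wy":0.0,"wz":-0.063,"claw":-0.1},
  {"tx":0.6,"ty":-0.99,"tz":0.0,"wx":0.0,"wy":0.0,"wz":-0.063,"claw":-0.1},
  {"tx":0.6,"ty":-0.99,"tz":0.0,"wx":0.0,"wy":0.0,"wz":-0.063,"claw":-0.1},
  {"tx":0.6,"ty":-0.99,"tz":0.0,"wx":0.0,"wy":0.0,"wz":-0.063,"claw":-0.1},
  {"tx":0.6,"ty":-0.99,"tz":0.0,"wx":0.0,"wy":0.0,"wz":-0.063,"claw":-0.1},
  {"tx":0.6,"ty":-0.99,"tz":0.0,"wx":0.0,"wy":0.0,"wz":-0.063,"claw":-0.1},
  {"tx":0.6,"ty":-0.99,"tz":0.0,"wx":0.0,"wy":0.0,"wz":-0.063,"claw":-0.1},
], force=20)

```text
clock: 0.9
tool_pos: [0.2971, 0.3671, 0.2466]
eef_rot: [0.379, 0.925, -0.0, -0.0]
contact_force: [1.2, -0.1, 0.3]
opening: 0.45
finger_force: 0.0
```

Request:
drive_tool([
  {"tx":0.64,"ty":-0.99,"tz":-0.4,"wx":0.0,"wy":0.0,"wz":-0.0625,"claw":-0.1},
  {"tx":0.64,"ty":-0.99,"tz":-0.4,"wx":0.0,"wy":0.0,"wz":-0.0625,"claw":-0.1},
  {"tx":0.64,"ty":-0.99,"tz":-0.4,"wx":0.0,"wy":0.0,"wz":-0.0625,"claw":-0.1},
  {"tx":0.64,"ty":-0.99,"tz":-0.4,"wx":0.0,"wy":0.0,"wz":-0.0625,"claw":-0.1},
  {"tx":0.64,"ty":-0.99,"tz":-0.4,"wx":0.0,"wy":0.0,"wz":-0.0625,"claw":-0.1},
  {"tx":0.64,"ty":-0.99,"tz":-0.4,"wx":0.0,"wy":0.0,"wz":-0.0625,"claw":-0.1},
  {"tx":0.64,"ty":-0.99,"tz":-0.4,"wx":0.0,"wy":0.0,"wz":-0.0625,"claw":-0.1},
  {"tx":0.64,"ty":-0.99,"tz":-0.4,"wx":0.0,"wy":0.0,"wz":-0.0625,"claw":-0.1},
])

```text
clock: 1.7
tool_pos: [0.4509, 0.1297, 0.1501]
eef_rot: [0.605, 0.796, -0.0, -0.0]
contact_force: [-0.1, -0.1, -0.3]
opening: 0.455
finger_force: 0.0
```

Request:
drive_tool([
  {"tx":0.05,"ty":-0.27,"tz":-0.56,"wx":0.0,"wy":0.0,"wz":0.0,"claw":-0.1},
  {"tx":0.0,"ty":-0.27,"tz":-0.56,"wx":0.0,"wy":0.0,"wz":0.0,"claw":-0.1},
  {"tx":0.0,"ty":0.0,"tz":-0.56,"wx":0.0,"wy":0.0,"wz":0.0,"claw":-0.1},
  {"tx":0.0,"ty":0.0,"tz":-0.56,"wx":0.0,"wy":0.0,"wz":0.0,"claw":-0.1},
  {"tx":0.0,"ty":0.0,"tz":-0.56,"wx":0.0,"wy":0.0,"wz":0.0,"claw":-0.1},
  {"tx":0.0,"ty":0.0,"tz":-0.56,"wx":0.0,"wy":0.0,"wz":0.0,"claw":-0.1},
  {"tx":0.0,"ty":0.0,"tz":-0.56,"wx":0.0,"wy":0.0,"wz":0.0,"claw":-0.1},
  {"tx":0.0,"ty":0.0,"tz":0.0,"wx":0.0,"wy":0.0,"wz":0.0,"claw":-0.1},
])

```text
clock: 2.5
tool_pos: [0.4508, 0.1146, 0.0315]
eef_rot: [0.604, 0.797, -0.001, -0.001]
contact_force: [-0.7, -0.1, -0.1]
opening: 0.45
finger_force: 0.0
```

Request:
drive_tool([
  {"tx":0.05,"ty":0.0,"tz":0.0,"wx":0.0,"wy":0.0,"wz":0.0,"claw":-0.1},
  {"tx":0.0,"ty":0.0,"tz":0.0,"wx":0.0,"wy":0.0,"wz":0.0,"claw":-0.6},
  {"tx":0.0,"ty":0.0,"tz":0.0,"wx":0.0,"wy":0.0,"wz":0.0,"claw":-0.75},
  {"tx":0.0,"ty":0.0,"tz":0.0,"wx":0.0,"wy":0.0,"wz":0.0,"claw":-1},
  {"tx":0.0,"ty":0.0,"tz":0.0,"wx":0.0,"wy":0.0,"wz":0.0,"claw":-1},
  {"tx":0.0,"ty":0.0,"tz":0.0,"wx":0.0,"wy":0.0,"wz":0.0,"claw":-1},
  {"tx":0.0,"ty":0.0,"tz":0.0,"wx":0.0,"wy":0.0,"wz":0.0,"claw":-1},
  {"tx":0.0,"ty":0.0,"tz":0.0,"wx":0.0,"wy":0.0,"wz":0.0,"claw":-1},
], force=25)

```text
clock: 3.3
tool_pos: [0.4535, 0.1147, 0.0335]
eef_rot: [0.604, 0.797, 0.0, 0.0]
contact_force: [-0.7, 0.0, 5.0]
opening: 0.104
finger_force: 25.0
```

Request:
drive_tool([
  {"tx":0.0,"ty":0.0,"tz":0.3,"wx":0.0,"wy":0.0,"wz":0.0,"claw":-1},
  {"tx":0.0,"ty":0.0,"tz":0.7,"wx":0.0,"wy":0.0,"wz":0.0,"claw":-1},
  {"tx":0.0,"ty":0.0,"tz":0.8,"wx":0.0,"wy":0.0,"wz":0.0,"claw":-1},
  {"tx":0.5,"ty":0.8,"tz":0.8,"wx":0.0,"wy":0.0,"wz":0.015,"claw":-1},
  {"tx":0.5,"ty":0.9,"tz":0.4,"wx":0.0,"wy":0.0,"wz":0.0,"claw":-1},
  {"tx":0.5,"ty":0.9,"tz":0.0,"wx":0.0,"wy":0.0,"wz":0.0,"claw":-1},
  {"tx":0.5,"ty":0.9,"tz":0.0,"wx":0.0,"wy":0.0,"wz":0.0,"claw":-1},
  {"tx":0.5,"ty":0.9,"tz":0.0,"wx":0.0,"wy":0.0,"wz":0.0,"claw":-1},
])

```text
clock: 4.1
tool_pos: [0.5284, 0.2477, 0.1238]
eef_rot: [0.598, 0.801, -0.0, -0.0]
contact_force: [0.0, 0.6, -0.9]
opening: 0.111
finger_force: 25.0
```

Request:
drive_tool([
  {"tx":0.0,"ty":0.8,"tz":0.0,"wx":0.0,"wy":0.0,"wz":0.0,"claw":-1},
  {"tx":0.0,"ty":0.0,"tz":0.0,"wx":0.0,"wy":0.0,"wz":0.0,"claw":-1},
  {"tx":0.0,"ty":0.0,"tz":0.0,"wx":0.0,"wy":0.0,"wz":0.0,"claw":-1},
  {"tx":0.0,"ty":0.0,"tz":0.0,"wx":0.0,"wy":0.0,"wz":0.0,"claw":-1},
  {"tx":0.0,"ty":0.0,"tz":0.0,"wx":0.0,"wy":0.0,"wz":0.0,"claw":-1},
  {"tx":0.0,"ty":0.0,"tz":0.0,"wx":0.0,"wy":0.0,"wz":0.0,"claw":-1},
  {"tx":0.0,"ty":0.0,"tz":0.0,"wx":0.0,"wy":0.0,"wz":0.0,"claw":-1},
  {"tx":0.0,"ty":0.0,"tz":0.0,"wx":0.0,"wy":0.0,"wz":0.0,"claw":-1},
])

```text
clock: 4.9
tool_pos: [0.5283, 0.2704, 0.1232]
eef_rot: [0.598, 0.801, -0.0, 0.0]
contact_force: [-1.2, 0.3, -0.7]
opening: 0.114
finger_force: 25.0
```

```bash
python3 - <<'E'
from h import *
st=r.get_state();print(st["tool_pos"],st["eef_rot"],st["contact_force"],st["opening"])
s=snap("side");P=cloud(s);np.savez("side1.npz",**s)
cv2.imwrite("pics/side1.png",cv2.resize(s["image"][130:330,180:360],(540,600),interpolation=cv2.INTER_CUBIC))
E
```

```text
[0.52830491 0.27038327 0.12317312] [ 5.98320741e-01  8.01256694e-01 -1.99522960e-05  2.59586362e-05] [-1.22790297  0.32140905 -0.73547322] 0.11350370227253333
```

View pics/side1.png

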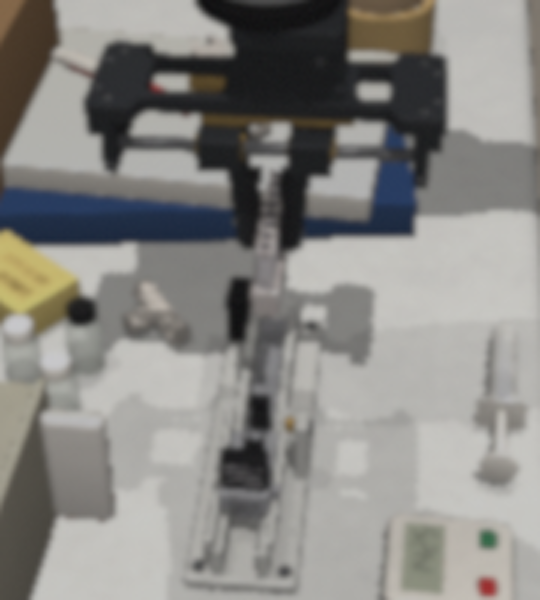

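The strip is held upright between the fingers (crop 268,180 to 268,315), in line with the channel. I'll measure it relative to the feeder in this same view.

```bash
python3 - <<'E'
from h import *
s=dict(np.load("side1.npz"));P=cloud(s).reshape(-1,3);C=s["image"].reshape(-1,3).max(1)
a=np.radians(-73.4);O=np.array([.5146,.3195]);X=np.array([np.cos(a),np.sin(a)]);Y=np.array([-X[1],X[0]])
f=np.c_[(P[:,:2]-O)@X,(P[:,:2]-O)@Y,P[:,2]]*1000
T=np.array([.5283,.2704])-O;print("tcp",T@X*1000,T@Y*1000)
k=(abs(f[:,1])<14)&(f[:,0]>-10)&(f[:,0]<110)&(f[:,2]>78)&(f[:,2]<142)&(C>85);g=f[k]
print(len(g),np.percentile(g,[1,5,50,95,99],axis=0).round(1).tolist())
for z0 in range(78,142,6):
    m=(g[:,2]>=z0)&(g[:,2]<z0+6)
    if m.sum()>4: print(z0,m.sum(),np.percentile(g[m,0],[3,50,97]).round(1),np.percentile(g[m,1],[3,50,97]).round(1))
b=g[g[:,2]>100]; print("tilt/yaw fits",np.polyfit(b[:,0],b[:,1],1))
# walls with new frame
for lo,hi in((8,16),(-16,-7)):
    w=f[(abs(f[:,2]-30)<3)&(f[:,0]>-5)&(f[:,0]<75)&(f[:,1]>lo)&(f[:,1]<hi)];print("wall",np.polyfit(w[:,0],w[:,1],1).round(4),len(w))
E
```

```text
tcp 50.967569039686225 -0.8982795694118407
325 [[11.0, -10.3, 91.7], [11.5, -9.9, 93.8], [15.1, -2.3, 117.0], [72.7, 5.0, 136.1], [89.2, 6.2, 136.7]]
90 25 [11.2 12.8 35.9] [-10.1  -3.2   5.2]
96 34 [11.2 13.  47.9] [-10.3  -4.9   5.2]
102 65 [11.1 17.1 48.5] [-10.2  -6.6   5.4]
108 29 [12.1 14.  42.8] [-9.5 -5.   2.1]
114 21 [11.2 13.5 41.6] [-6.6 -3.2  7. ]
120 20 [11.6 13.5 40.9] [-6.6 -1.8  6.1]
126 22 [11.7 13.3 41.2] [-6.7 -2.6  4.4]
132 106 [12.  32.2 89.3] [-6.6 -0.8  2.7]
tilt/yaw fits [ 0.03182563 -3.36628633]
wall [-1.00000e-04  1.20061e+01] 98
wall [-7.40000e-03 -1.15749e+01] 96
```

Request:
drive_tool([
  {"tx":0.07,"ty":0.02,"tz":0.0,"wx":0.0,"wy":0.0,"wz":0.0,"claw":-1},
  {"tx":0.0,"ty":0.0,"tz":-0.5,"wx":0.0,"wy":0.0,"wz":0.0,"claw":-1},
  {"tx":0.0,"ty":0.0,"tz":-0.5,"wx":0.0,"wy":0.0,"wz":0.0,"claw":-1},
  {"tx":0.0,"ty":0.0,"tz":-0.4,"wx":0.0,"wy":0.0,"wz":0.0,"claw":-1},
  {"tx":0.0,"ty":0.0,"tz":-0.3,"wx":0.0,"wy":0.0,"wz":0.0,"claw":-1},
  {"tx":0.0,"ty":0.0,"tz":-0.1,"wx":0.0,"wy":0.0,"wz":0.0,"claw":-1},
  {"tx":0.0,"ty":0.0,"tz":-0.1,"wx":0.0,"wy":0.0,"wz":0.0,"claw":-1},
  {"tx":0.0,"ty":0.0,"tz":0.0,"wx":0.0,"wy":0.0,"wz":0.0,"claw":-1},
])

```text
clock: 5.75
tool_pos: [0.5304, 0.2713, 0.066]
eef_rot: [0.598, 0.801, 0.0, 0.0]
contact_force: [-0.3, -0.6, -0.7]
opening: 0.107
finger_force: 25.0
```

```bash
python3 - <<'E'
from h import *
st=r.get_state();print(st["tool_pos"],st["contact_force"])
a=np.radians(-73.4);O=np.array([.5146,.3195]);X=np.array([np.cos(a),np.sin(a)]);Y=np.array([-X[1],X[0]])
for n in("side","top"):
    s=snap(n);P=cloud(s).reshape(-1,3);C=s["image"].reshape(-1,3).max(1)
    f=np.c_[(P[:,:2]-O)@X,(P[:,:2]-O)@Y,P[:,2]]*1000
    k=(abs(f[:,1])<14)&(f[:,0]>3)&(f[:,0]<100)&(f[:,2]>50)&(f[:,2]<92)&(C>85);g=f[k]
    for lo,hi in((36,50),(50,62),(62,80),(80,92)):
        m=(abs(f[:,1])<14)&(f[:,0]>3)&(f[:,0]<110)&(f[:,2]>=lo)&(f[:,2]<hi)&(C>85)
        if m.sum()>5: print(n,lo,m.sum(),np.percentile(f[m],[3,50,97],axis=0).round(1).tolist())
    if n=="side": cv2.imwrite("pics/side2.png",cv2.resize(s["image"][170:320,190:340],(600,600),interpolation=cv2.INTER_CUBIC))
E
```

```text
[0.53038716 0.27129665 0.06597869] [-0.31035692 -0.57127307 -0.72576225]
side 36 90 [[10.7, -8.0, 36.5], [12.7, -2.6, 45.0], [47.0, 8.1, 49.7]]
side 50 54 [[11.0, -7.2, 50.2], [13.4, -2.9, 54.4], [41.3, 7.7, 61.7]]
side 62 146 [[11.2, -4.5, 64.0], [26.9, 1.0, 77.7], [87.6, 6.2, 79.6]]
```

View pics/side2.png

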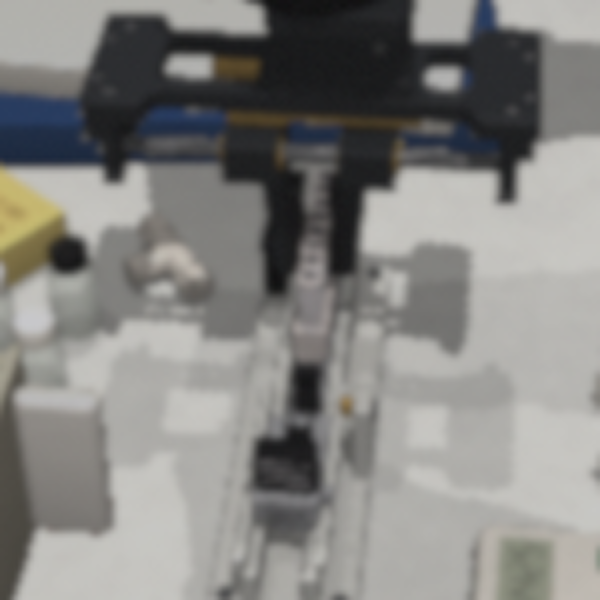

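In the picture the strip (310,320) is above the channel, just ahead of the follower (305,385), and it measures as centred. Lowering it between the walls.

Request:
drive_tool([
  {"tx":0.0,"ty":0.0,"tz":-0.06,"wx":0.0,"wy":0.0,"wz":0.0,"claw":-1},
  {"tx":0.0,"ty":0.0,"tz":-0.06,"wx":0.0,"wy":0.0,"wz":0.0,"claw":-1},
  {"tx":0.0,"ty":0.0,"tz":-0.06,"wx":0.0,"wy":0.0,"wz":0.0,"claw":-1},
  {"tx":0.0,"ty":0.0,"tz":-0.06,"wx":0.0,"wy":0.0,"wz":0.0,"claw":-1},
  {"tx":0.0,"ty":0.0,"tz":-0.03,"wx":0.0,"wy":0.0,"wz":0.0,"claw":-1},
  {"tx":0.0,"ty":0.0,"tz":0.0,"wx":0.0,"wy":0.0,"wz":0.0,"claw":-1},
  {"tx":0.0,"ty":0.0,"tz":0.0,"wx":0.0,"wy":0.0,"wz":0.0,"claw":-1},
  {"tx":0.0,"ty":0.0,"tz":0.0,"wx":0.0,"wy":0.0,"wz":0.0,"claw":-1},
])

```text
clock: 6.65
tool_pos: [0.5304, 0.2713, 0.0581]
eef_rot: [0.598, 0.801, 0.0, 0.0]
contact_force: [0.5, -0.2, -0.3]
opening: 0.11
finger_force: 25.0
```

Request:
drive_tool([
  {"tx":-0.009,"ty":0.032,"tz":0.0,"wx":0.0,"wy":0.0,"wz":0.0,"claw":-1},
  {"tx":-0.009,"ty":0.032,"tz":0.0,"wx":0.0,"wy":0.0,"wz":0.0,"claw":-1},
  {"tx":-0.009,"ty":0.032,"tz":0.0,"wx":0.0,"wy":0.0,"wz":0.0,"claw":-1},
  {"tx":-0.009,"ty":0.032,"tz":0.0,"wx":0.0,"wy":0.0,"wz":0.0,"claw":-1},
  {"tx":-0.009,"ty":0.032,"tz":0.0,"wx":0.0,"wy":0.0,"wz":0.0,"claw":-1},
  {"tx":-0.009,"ty":0.032,"tz":0.0,"wx":0.0,"wy":0.0,"wz":0.0,"claw":-1},
  {"tx":0.0,"ty":0.0,"tz":0.0,"wx":0.0,"wy":0.0,"wz":0.0,"claw":-1},
  {"tx":0.0,"ty":0.0,"tz":0.0,"wx":0.0,"wy":0.0,"wz":0.0,"claw":-1},
])

```text
clock: 7.45
tool_pos: [0.5287, 0.2771, 0.058]
eef_rot: [0.598, 0.801, -0.0, 0.0]
contact_force: [0.1, 0.5, -0.7]
opening: 0.111
finger_force: 25.0
```

Request:
drive_tool([
  {"tx":-0.009,"ty":0.032,"tz":0.0,"wx":0.0,"wy":0.0,"wz":0.0,"claw":-1},
  {"tx":-0.009,"ty":0.032,"tz":0.0,"wx":0.0,"wy":0.0,"wz":0.0,"claw":-1},
  {"tx":-0.009,"ty":0.032,"tz":0.0,"wx":0.0,"wy":0.0,"wz":0.0,"claw":-1},
  {"tx":0.0,"ty":0.0,"tz":0.0,"wx":0.0,"wy":0.0,"wz":0.0,"claw":-1},
  {"tx":0.0,"ty":0.0,"tz":0.0,"wx":0.0,"wy":0.0,"wz":0.0,"claw":-1},
  {"tx":0.0,"ty":0.0,"tz":0.0,"wx":0.0,"wy":0.0,"wz":0.0,"claw":-1},
  {"tx":0.0,"ty":0.0,"tz":0.0,"wx":0.0,"wy":0.0,"wz":0.0,"claw":-1},
  {"tx":0.0,"ty":0.0,"tz":0.0,"wx":0.0,"wy":0.0,"wz":0.0,"claw":-1},
])

```text
clock: 8.25
tool_pos: [0.528, 0.2799, 0.058]
eef_rot: [0.598, 0.801, 0.0, 0.0]
contact_force: [0.5, -0.5, -0.6]
opening: 0.112
finger_force: 25.0
```

Request:
drive_tool([
  {"tx":-0.009,"ty":0.032,"tz":0.0,"wx":0.0,"wy":0.0,"wz":0.0,"claw":-1},
  {"tx":-0.009,"ty":0.032,"tz":0.0,"wx":0.0,"wy":0.0,"wz":0.0,"claw":-1},
  {"tx":0.0,"ty":0.0,"tz":0.0,"wx":0.0,"wy":0.0,"wz":0.0,"claw":-1},
  {"tx":0.0,"ty":0.0,"tz":0.0,"wx":0.0,"wy":0.0,"wz":0.0,"claw":-1},
  {"tx":0.0,"ty":0.0,"tz":0.0,"wx":0.0,"wy":0.0,"wz":0.0,"claw":-1},
  {"tx":0.0,"ty":0.0,"tz":0.0,"wx":0.0,"wy":0.0,"wz":0.0,"claw":-1},
  {"tx":0.0,"ty":0.0,"tz":0.0,"wx":0.0,"wy":0.0,"wz":0.0,"claw":-1},
  {"tx":0.0,"ty":0.0,"tz":0.0,"wx":0.0,"wy":0.0,"wz":0.0,"claw":-1},
])

```text
clock: 9.05
tool_pos: [0.5274, 0.2816, 0.058]
eef_rot: [0.598, 0.801, -0.0, 0.0]
contact_force: [0.5, -3.5, 0.4]
opening: 0.113
finger_force: 25.0
```

Request:
drive_tool([
  {"tx":-0.009,"ty":0.032,"tz":0.0,"wx":0.0,"wy":0.0,"wz":0.0,"claw":-1},
  {"tx":-0.009,"ty":0.032,"tz":0.0,"wx":0.0,"wy":0.0,"wz":0.0,"claw":-1},
  {"tx":-0.009,"ty":0.032,"tz":0.0,"wx":0.0,"wy":0.0,"wz":0.0,"claw":-1},
  {"tx":-0.009,"ty":0.032,"tz":0.0,"wx":0.0,"wy":0.0,"wz":0.0,"claw":-1},
  {"tx":-0.009,"ty":0.032,"tz":0.0,"wx":0.0,"wy":0.0,"wz":0.0,"claw":-1},
  {"tx":0.0,"ty":0.0,"tz":0.0,"wx":0.0,"wy":0.0,"wz":0.0,"claw":-1},
  {"tx":0.0,"ty":0.0,"tz":0.0,"wx":0.0,"wy":0.0,"wz":0.0,"claw":-1},
  {"tx":0.0,"ty":0.0,"tz":0.0,"wx":0.0,"wy":0.0,"wz":0.0,"claw":-1},
])

```text
clock: 9.85
tool_pos: [0.5263, 0.2855, 0.058]
eef_rot: [0.598, 0.801, -0.001, 0.001]
contact_force: [1.8, -6.1, 1.6]
opening: 0.112
finger_force: 25.0
```

```bash
python3 - <<'E'
from h import *
F=[];T=[]
for i in range(3):
    snap("side") ; st=r.get_state();F.append(st["contact_force"]);T.append(st["tool_pos"])
X=np.array([.2857,-.9583,0]);print(np.array(F).round(2),np.array(F)@X,np.mean(T,0))
E
```

```text
[[ 1.76 -5.71  1.73]
 [ 1.65 -6.32  1.1 ]
 [ 2.29 -7.9  -0.01]] [5.9736153  6.52416464 8.22728728] [0.52629449 0.28552761 0.05804316]
```

Request:
drive_tool([
  {"tx":-0.009,"ty":0.032,"tz":0.0,"wx":0.0,"wy":0.0,"wz":0.0,"claw":-1},
  {"tx":-0.007,"ty":0.026,"tz":0.0,"wx":0.0,"wy":0.0,"wz":0.0,"claw":-1},
  {"tx":0.0,"ty":0.0,"tz":0.0,"wx":0.0,"wy":0.0,"wz":0.0,"claw":-1},
  {"tx":0.0,"ty":0.0,"tz":0.0,"wx":0.0,"wy":0.0,"wz":0.0,"claw":-1},
  {"tx":0.0,"ty":0.0,"tz":0.0,"wx":0.0,"wy":0.0,"wz":0.0,"claw":-1},
  {"tx":0.0,"ty":0.0,"tz":0.0,"wx":0.0,"wy":0.0,"wz":0.0,"claw":-1},
  {"tx":0.0,"ty":0.0,"tz":0.0,"wx":0.0,"wy":0.0,"wz":0.0,"claw":-1},
  {"tx":0.0,"ty":0.0,"tz":0.0,"wx":0.0,"wy":0.0,"wz":0.0,"claw":-1},
])

```text
clock: 10.8
tool_pos: [0.5259, 0.2868, 0.058]
eef_rot: [0.599, 0.801, -0.001, 0.001]
contact_force: [2.4, -6.4, 1.5]
opening: 0.111
finger_force: 25.0
```

```bash
python3 - <<'E'
from h import *
F=[];T=[]
for i in range(6):
    snap("side") ; st=r.get_state();F.append(st["contact_force"]);T.append(st["tool_pos"])
X=np.array([.2857,-.9583,0]);print(np.mean(F,0).round(2),np.array(F)@X,np.mean(F@X),np.mean(T,0))
E
```

```text
[ 1.98 -6.3   0.81] [6.71322403 5.98801523 7.34301046 6.38579187 6.51125464 6.67832644] 6.603270445710631 [0.52593086 0.28676385 0.05803746]
```

Request:
drive_tool([
  {"tx":-0.01,"ty":0.038,"tz":0.0,"wx":0.0,"wy":0.0,"wz":0.0,"claw":-1},
  {"tx":0.0,"ty":0.0,"tz":0.0,"wx":0.0,"wy":0.0,"wz":0.0,"claw":-1},
  {"tx":0.0,"ty":0.0,"tz":0.0,"wx":0.0,"wy":0.0,"wz":0.0,"claw":-1},
  {"tx":0.0,"ty":0.0,"tz":-0.04,"wx":0.0,"wy":0.0,"wz":0.0,"claw":-1},
  {"tx":0.0,"ty":0.0,"tz":-0.04,"wx":0.0,"wy":0.0,"wz":0.0,"claw":-1},
  {"tx":0.0,"ty":0.0,"tz":-0.04,"wx":0.0,"wy":0.0,"wz":0.0,"claw":-1},
  {"tx":0.0,"ty":0.0,"tz":-0.04,"wx":0.0,"wy":0.0,"wz":0.0,"claw":-1},
  {"tx":0.0,"ty":0.0,"tz":0.0,"wx":0.0,"wy":0.0,"wz":0.0,"claw":-1},
])

```text
clock: 11.9
tool_pos: [0.5258, 0.2876, 0.0531]
eef_rot: [0.599, 0.801, -0.001, 0.001]
contact_force: [1.6, -6.1, 0.4]
opening: 0.113
finger_force: 25.0
```

Request:
drive_tool([
  {"tx":0.0,"ty":0.0,"tz":-0.04,"wx":0.0,"wy":0.0,"wz":0.0,"claw":-1},
  {"tx":0.0,"ty":0.0,"tz":-0.04,"wx":0.0,"wy":0.0,"wz":0.0,"claw":-1},
  {"tx":0.0,"ty":0.0,"tz":-0.04,"wx":0.0,"wy":0.0,"wz":0.0,"claw":-1},
  {"tx":0.0,"ty":0.0,"tz":-0.02,"wx":0.0,"wy":0.0,"wz":0.0,"claw":-1},
  {"tx":0.0,"ty":0.0,"tz":0.0,"wx":0.0,"wy":0.0,"wz":0.0,"claw":-1},
  {"tx":0.0,"ty":0.0,"tz":0.0,"wx":0.0,"wy":0.0,"wz":0.0,"claw":-1},
  {"tx":0.0,"ty":0.0,"tz":0.0,"wx":0.0,"wy":0.0,"wz":0.0,"claw":-1},
  {"tx":0.0,"ty":0.0,"tz":0.0,"wx":0.0,"wy":0.0,"wz":0.0,"claw":-1},
])

```text
clock: 12.7
tool_pos: [0.5258, 0.2876, 0.0489]
eef_rot: [0.599, 0.801, -0.001, 0.001]
contact_force: [1.0, -7.0, 0.6]
opening: 0.106
finger_force: 25.0
```

Underside is now about 17 mm above the desk. I'll keep lowering until it touches the floor.

Request:
drive_tool([
  {"tx":0.0,"ty":0.0,"tz":-0.035,"wx":0.0,"wy":0.0,"wz":0.0,"claw":-1},
  {"tx":0.0,"ty":0.0,"tz":-0.035,"wx":0.0,"wy":0.0,"wz":0.0,"claw":-1},
  {"tx":0.0,"ty":0.0,"tz":-0.03,"wx":0.0,"wy":0.0,"wz":0.0,"claw":-1},
  {"tx":0.0,"ty":0.0,"tz":0.0,"wx":0.0,"wy":0.0,"wz":0.0,"claw":-1},
  {"tx":0.0,"ty":0.0,"tz":0.0,"wx":0.0,"wy":0.0,"wz":0.0,"claw":-1},
  {"tx":0.0,"ty":0.0,"tz":0.0,"wx":0.0,"wy":0.0,"wz":0.0,"claw":-1},
  {"tx":0.0,"ty":0.0,"tz":0.0,"wx":0.0,"wy":0.0,"wz":0.0,"claw":-1},
  {"tx":0.0,"ty":0.0,"tz":0.0,"wx":0.0,"wy":0.0,"wz":0.0,"claw":-1},
])

```text
clock: 13.5
tool_pos: [0.526, 0.2876, 0.0475]
eef_rot: [0.599, 0.801, -0.001, 0.001]
contact_force: [0.2, -8.6, 11.5]
opening: 0.112
finger_force: 25.0
```

The floor is reached: TCP 47.5 mm is 33.5 + 14, matching the grasp height. I'll relieve the pressing force, then open.

Request:
drive_tool([
  {"tx":0.0,"ty":0.0,"tz":0.04,"wx":0.0,"wy":0.0,"wz":0.0,"claw":-1},
  {"tx":0.0,"ty":0.0,"tz":0.0,"wx":0.0,"wy":0.0,"wz":0.0,"claw":-0.7},
  {"tx":0.0,"ty":0.0,"tz":0.0,"wx":0.0,"wy":0.0,"wz":0.0,"claw":-0.5},
  {"tx":0.0,"ty":0.0,"tz":0.0,"wx":0.0,"wy":0.0,"wz":0.0,"claw":-0.4},
  {"tx":0.0,"ty":0.0,"tz":0.0,"wx":0.0,"wy":0.0,"wz":0.0,"claw":-0.4},
  {"tx":0.0,"ty":0.0,"tz":0.0,"wx":0.0,"wy":0.0,"wz":0.0,"claw":-0.4},
  {"tx":0.0,"ty":0.0,"tz":0.0,"wx":0.0,"wy":0.0,"wz":0.0,"claw":-0.4},
  {"tx":0.0,"ty":0.0,"tz":0.0,"wx":0.0,"wy":0.0,"wz":0.0,"claw":-0.4},
])

```text
clock: 14.3
tool_pos: [0.5253, 0.2896, 0.0472]
eef_rot: [0.598, 0.801, 0.0, -0.0]
contact_force: [-0.4, 0.4, 0.1]
opening: 0.297
finger_force: 0.0
```

Request:
drive_tool([
  {"tx":0.0,"ty":0.0,"tz":0.3,"wx":0.0,"wy":0.0,"wz":0.0,"claw":-0.4},
  {"tx":0.0,"ty":0.0,"tz":0.5,"wx":0.0,"wy":0.0,"wz":0.0,"claw":-0.4},
  {"tx":0.0,"ty":0.0,"tz":0.6,"wx":0.0,"wy":0.0,"wz":0.0,"claw":-0.4},
  {"tx":0.0,"ty":0.0,"tz":0.8,"wx":0.0,"wy":0.0,"wz":0.0,"claw":-0.4},
  {"tx":0.0,"ty":0.0,"tz":0.8,"wx":0.0,"wy":0.0,"wz":0.0,"claw":-0.4},
  {"tx":0.0,"ty":0.0,"tz":0.3,"wx":0.0,"wy":0.0,"wz":0.0,"claw":-1},
  {"tx":0.0,"ty":0.0,"tz":0.0,"wx":0.0,"wy":0.0,"wz":0.0,"claw":-1},
  {"tx":0.0,"ty":0.0,"tz":0.0,"wx":0.0,"wy":0.0,"wz":0.0,"claw":-1},
])

```text
clock: 15.1
tool_pos: [0.5249, 0.2894, 0.146]
eef_rot: [0.598, 0.801, -0.0, -0.0]
contact_force: [1.5, -0.2, -0.3]
opening: 0.051
finger_force: 0.0
```

```bash
python3 - <<'E'
from h import *
st=r.get_state();print(st["tool_pos"],st["contact_force"])
a=np.radians(-73.4);O=np.array([.5146,.3195]);X=np.array([np.cos(a),np.sin(a)]);Y=np.array([-X[1],X[0]])
s=snap("side");P=cloud(s).reshape(-1,3);C=s["image"].reshape(-1,3).max(1)
f=np.c_[(P[:,:2]-O)@X,(P[:,:2]-O)@Y,P[:,2]]*1000
for nm,m in(("top",(abs(f[:,1])<14)&(f[:,0]>-10)&(f[:,0]<100)&(f[:,2]>=52)&(f[:,2]<70)),("tab",(abs(f[:,1])<18)&(f[:,0]<-60)&(f[:,0]>-100)&(f[:,2]>55)&(f[:,2]<80))):
    g=f[m];print(nm,m.sum(),np.percentile(g,[3,50,97],axis=0).round(1).tolist())
    if nm=="top":
        for a0,b0 in((-5,20),(20,45),(45,85)):
            q=g[(g[:,0]>a0)&(g[:,0]<b0)];print(a0,len(q),np.percentile(q[:,2],[50,90]).round(1) if len(q) else 0)
cv2.imwrite("pics/side3.png",cv2.resize(s["image"][170:320,190:340],(600,600),interpolation=cv2.INTER_CUBIC))
E
```

```text
[0.52487886 0.28939361 0.14600781] [ 1.4795529  -0.18568507 -0.3413651 ]
top 192 [[-2.8, -4.3, 52.9], [31.0, 0.2, 59.6], [74.5, 5.0, 61.2]]
-5 71 [59.4 60.4]
20 55 [59.8 60.8]
45 66 [59.6 60.6]
tab 193 [[-83.3, -11.7, 56.0], [-81.4, 0.4, 68.5], [-74.1, 11.8, 73.7]]
```

View pics/side3.png

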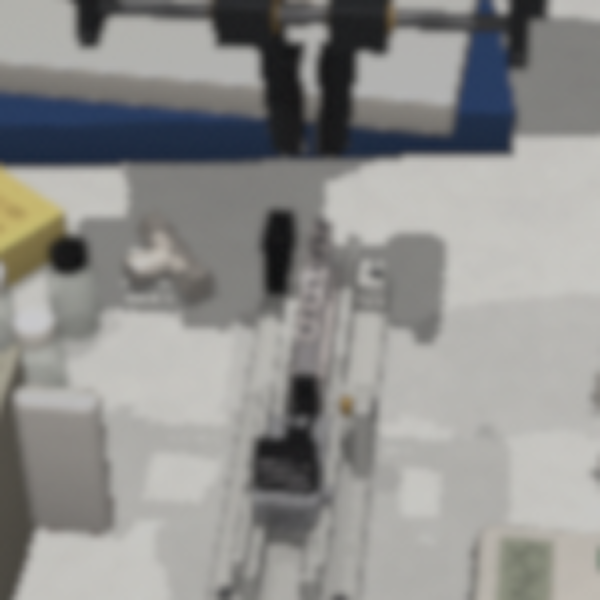

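The strip is seated level (top at 60 mm along its whole length) and the rail is still open. Next I go behind the tab.

Request:
drive_tool([
  {"tx":-0.27,"ty":0.875,"tz":0.0,"wx":0.0,"wy":0.0,"wz":0.0,"claw":-1},
  {"tx":-0.27,"ty":0.875,"tz":0.0,"wx":0.0,"wy":0.0,"wz":0.0,"claw":-1},
  {"tx":-0.27,"ty":0.875,"tz":0.0,"wx":0.0,"wy":0.0,"wz":0.0,"claw":-1},
  {"tx":-0.27,"ty":0.875,"tz":0.0,"wx":0.0,"wy":0.0,"wz":0.0,"claw":-1},
  {"tx":-0.27,"ty":0.875,"tz":0.0,"wx":0.0,"wy":0.0,"wz":0.0,"claw":-1},
  {"tx":0.0,"ty":0.0,"tz":-0.4,"wx":0.0,"wy":0.0,"wz":0.0,"claw":-1},
  {"tx":0.0,"ty":0.0,"tz":-0.4,"wx":0.0,"wy":0.0,"wz":0.0,"claw":-1},
  {"tx":0.0,"ty":0.0,"tz":-0.4,"wx":0.0,"wy":0.0,"wz":0.0,"claw":-1},
])

```text
clock: 15.95
tool_pos: [0.485, 0.4184, 0.1082]
eef_rot: [0.599, 0.801, -0.002, 0.0]
contact_force: [1.0, -0.5, -0.1]
opening: 0.005
finger_force: 0.0
```

Request:
drive_tool([
  {"tx":0.0,"ty":0.0,"tz":-0.4,"wx":0.0,"wy":0.0,"wz":0.0,"claw":-1},
  {"tx":0.0,"ty":0.0,"tz":-0.4,"wx":0.0,"wy":0.0,"wz":0.0,"claw":-1},
  {"tx":0.0,"ty":0.0,"tz":-0.4,"wx":0.0,"wy":0.0,"wz":0.0,"claw":-1},
  {"tx":0.0,"ty":0.0,"tz":-0.3,"wx":0.0,"wy":0.0,"wz":0.0,"claw":-1},
  {"tx":0.0,"ty":0.0,"tz":0.0,"wx":0.0,"wy":0.0,"wz":0.0,"claw":-1},
  {"tx":0.0,"ty":0.0,"tz":0.0,"wx":0.0,"wy":0.0,"wz":0.0,"claw":-1},
  {"tx":0.0,"ty":0.0,"tz":0.0,"wx":0.0,"wy":0.0,"wz":0.0,"claw":-1},
  {"tx":0.0,"ty":0.0,"tz":0.0,"wx":0.0,"wy":0.0,"wz":0.0,"claw":-1},
])

```text
clock: 16.75
tool_pos: [0.4851, 0.4211, 0.0659]
eef_rot: [0.598, 0.801, 0.001, 0.0]
contact_force: [-0.4, -0.3, 0.6]
opening: 0.005
finger_force: 0.0
```

Request:
drive_tool([
  {"tx":0.06,"ty":-0.2,"tz":-0.03,"wx":0.0,"wy":0.0,"wz":0.0,"claw":-1},
  {"tx":0.038,"ty":-0.128,"tz":0.0,"wx":0.0,"wy":0.0,"wz":0.0,"claw":-1},
  {"tx":0.038,"ty":-0.128,"tz":0.0,"wx":0.0,"wy":0.0,"wz":0.0,"claw":-1},
  {"tx":0.038,"ty":-0.128,"tz":0.0,"wx":0.0,"wy":0.0,"wz":0.0,"claw":-1},
  {"tx":0.038,"ty":-0.128,"tz":0.0,"wx":0.0,"wy":0.0,"wz":0.0,"claw":-1},
  {"tx":0.038,"ty":-0.128,"tz":0.0,"wx":0.0,"wy":0.0,"wz":0.0,"claw":-1},
  {"tx":0.038,"ty":-0.128,"tz":0.0,"wx":0.0,"wy":0.0,"wz":0.0,"claw":-1},
  {"tx":0.0,"ty":0.0,"tz":0.0,"wx":0.0,"wy":0.0,"wz":0.0,"claw":-1},
])

```text
clock: 17.55
tool_pos: [0.4938, 0.3906, 0.0644]
eef_rot: [0.599, 0.801, -0.0, 0.0]
contact_force: [-0.0, -0.2, 1.2]
opening: 0.006
finger_force: 0.0
```

Request:
drive_tool([
  {"tx":0.028,"ty":-0.096,"tz":0.0,"wx":0.0,"wy":0.0,"wz":0.0,"claw":-1},
  {"tx":0.028,"ty":-0.096,"tz":0.0,"wx":0.0,"wy":0.0,"wz":0.0,"claw":-1},
  {"tx":0.028,"ty":-0.096,"tz":0.0,"wx":0.0,"wy":0.0,"wz":0.0,"claw":-1},
  {"tx":0.028,"ty":-0.096,"tz":0.0,"wx":0.0,"wy":0.0,"wz":0.0,"claw":-1},
  {"tx":0.028,"ty":-0.096,"tz":0.0,"wx":0.0,"wy":0.0,"wz":0.0,"claw":-1},
  {"tx":0.028,"ty":-0.096,"tz":0.0,"wx":0.0,"wy":0.0,"wz":0.0,"claw":-1},
  {"tx":0.0,"ty":0.0,"tz":0.0,"wx":0.0,"wy":0.0,"wz":0.0,"claw":-1},
  {"tx":0.0,"ty":0.0,"tz":0.0,"wx":0.0,"wy":0.0,"wz":0.0,"claw":-1},
])

```text
clock: 18.35
tool_pos: [0.4985, 0.3737, 0.0643]
eef_rot: [0.598, 0.801, -0.0, 0.0]
contact_force: [0.1, 0.0, -0.6]
opening: 0.007
finger_force: 0.0
```

Request:
drive_tool([
  {"tx":0.019,"ty":-0.064,"tz":0.0,"wx":0.0,"wy":0.0,"wz":0.0,"claw":-1},
  {"tx":0.019,"ty":-0.064,"tz":0.0,"wx":0.0,"wy":0.0,"wz":0.0,"claw":-1},
  {"tx":0.019,"ty":-0.064,"tz":0.0,"wx":0.0,"wy":0.0,"wz":0.0,"claw":-1},
  {"tx":0.019,"ty":-0.064,"tz":0.0,"wx":0.0,"wy":0.0,"wz":0.0,"claw":-1},
  {"tx":0.019,"ty":-0.064,"tz":0.0,"wx":0.0,"wy":0.0,"wz":0.0,"claw":-1},
  {"tx":0.019,"ty":-0.064,"tz":0.0,"wx":0.0,"wy":0.0,"wz":0.0,"claw":-1},
  {"tx":0.0,"ty":0.0,"tz":0.0,"wx":0.0,"wy":0.0,"wz":0.0,"claw":-1},
  {"tx":0.0,"ty":0.0,"tz":0.0,"wx":0.0,"wy":0.0,"wz":0.0,"claw":-1},
])

```text
clock: 19.15
tool_pos: [0.5016, 0.3633, 0.0643]
eef_rot: [0.598, 0.801, 0.0, -0.0]
contact_force: [-1.0, 2.7, -0.1]
opening: 0.002
finger_force: 1.4
```

```bash
cat > tab.py <<'E'
from h import *
st=r.get_state();print(st["tool_pos"],st["contact_force"])
a=np.radians(-73.4);O=np.array([.5146,.3195]);X=np.array([np.cos(a),np.sin(a)]);Y=np.array([-X[1],X[0]])
d=st["tool_pos"][:2]-O;print("tcp",d@X*1000,d@Y*1000)
s=snap("top");P=cloud(s).reshape(-1,3);C=s["image"].reshape(-1,3).max(1)
s=snap("side");P=cloud(s).reshape(-1,3);C=s["image"].reshape(-1,3).max(1)
f=np.c_[(P[:,:2]-O)@X,(P[:,:2]-O)@Y,P[:,2]]*1000
m=(abs(f[:,1])<16)&(f[:,0]<-3)&(f[:,0]>-110)&(f[:,2]>50)&(f[:,2]<80)
print("tab/finger",np.percentile(f[m],[3,50,97],axis=0).round(1).tolist())
m=(abs(f[:,1])<9)&(f[:,0]>-12)&(f[:,0]<95)&(f[:,2]>=54)&(f[:,2]<70)&(C>85)
print("strip",np.percentile(f[m],[3,50,97],axis=0).round(1).tolist())
cv2.imwrite("pics/last.png",cv2.resize(s["image"][170:320,190:340],(600,600),interpolation=cv2.INTER_CUBIC))
E
python3 tab.py
```

```text
[0.50160666 0.36333933 0.06429402] [-1.02973794  2.73785512 -0.13998631]
tcp -45.72426780276052 0.07257598982358428
tab/finger [[-58.3, -14.3, 56.6], [-55.8, -0.7, 69.1], [-48.7, 12.7, 79.1]]
strip [[21.5, 3.5, 58.2], [26.1, 4.4, 59.2], [33.2, 5.4, 60.0]]
```

View pics/last.png

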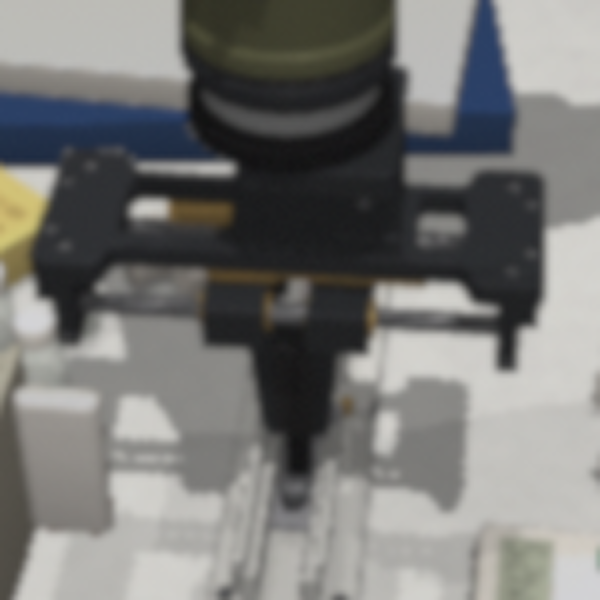

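The fingers (295,400) are pushing the tab and the force is rising to about 3 N, so the detent is near. Going on in small steps.

Request:
drive_tool([
  {"tx":0.0095,"ty":-0.032,"tz":0.0,"wx":0.0,"wy":0.0,"wz":0.0,"claw":-1},
  {"tx":0.0095,"ty":-0.032,"tz":0.0,"wx":0.0,"wy":0.0,"wz":0.0,"claw":-1},
  {"tx":0.0095,"ty":-0.032,"tz":0.0,"wx":0.0,"wy":0.0,"wz":0.0,"claw":-1},
  {"tx":0.0095,"ty":-0.032,"tz":0.0,"wx":0.0,"wy":0.0,"wz":0.0,"claw":-1},
  {"tx":0.0,"ty":0.0,"tz":0.0,"wx":0.0,"wy":0.0,"wz":0.0,"claw":-1},
  {"tx":0.0,"ty":0.0,"tz":0.0,"wx":0.0,"wy":0.0,"wz":0.0,"claw":-1},
  {"tx":0.0,"ty":0.0,"tz":0.0,"wx":0.0,"wy":0.0,"wz":0.0,"claw":-1},
  {"tx":0.0,"ty":0.0,"tz":0.0,"wx":0.0,"wy":0.0,"wz":0.0,"claw":-1},
])

```text
clock: 20.05
tool_pos: [0.5019, 0.3624, 0.0644]
eef_rot: [0.597, 0.802, 0.002, -0.002]
contact_force: [-3.2, 7.6, -1.7]
opening: 0.005
finger_force: 4.0
```

Request:
drive_tool([
  {"tx":0.0095,"ty":-0.032,"tz":0.0,"wx":0.0,"wy":0.0,"wz":0.0,"claw":-1},
  {"tx":0.0095,"ty":-0.032,"tz":0.0,"wx":0.0,"wy":0.0,"wz":0.0,"claw":-1},
  {"tx":0.0095,"ty":-0.032,"tz":0.0,"wx":0.0,"wy":0.0,"wz":0.0,"claw":-1},
  {"tx":0.0095,"ty":-0.032,"tz":0.0,"wx":0.0,"wy":0.0,"wz":0.0,"claw":-1},
  {"tx":0.0,"ty":0.0,"tz":0.0,"wx":0.0,"wy":0.0,"wz":0.0,"claw":-1},
  {"tx":0.0,"ty":0.0,"tz":0.0,"wx":0.0,"wy":0.0,"wz":0.0,"claw":-1},
  {"tx":0.0,"ty":0.0,"tz":0.0,"wx":0.0,"wy":0.0,"wz":0.0,"claw":-1},
  {"tx":0.0,"ty":0.0,"tz":0.0,"wx":0.0,"wy":0.0,"wz":0.0,"claw":-1},
])

```text
clock: 20.85
tool_pos: [0.5041, 0.3555, 0.0644]
eef_rot: [0.598, 0.801, 0.0, -0.0]
contact_force: [-2.1, 3.9, -0.1]
opening: 0.004
finger_force: 2.1
```

Request:
drive_tool([
  {"tx":0.0095,"ty":-0.032,"tz":0.0,"wx":0.0,"wy":0.0,"wz":0.0,"claw":-1},
  {"tx":0.0095,"ty":-0.032,"tz":0.0,"wx":0.0,"wy":0.0,"wz":0.0,"claw":-1},
  {"tx":0.0095,"ty":-0.032,"tz":0.0,"wx":0.0,"wy":0.0,"wz":0.0,"claw":-1},
  {"tx":0.0,"ty":0.0,"tz":0.0,"wx":0.0,"wy":0.0,"wz":0.0,"claw":-1},
  {"tx":0.0,"ty":0.0,"tz":0.0,"wx":0.0,"wy":0.0,"wz":0.0,"claw":-1},
  {"tx":0.0,"ty":0.0,"tz":0.0,"wx":0.0,"wy":0.0,"wz":0.0,"claw":-1},
  {"tx":0.0,"ty":0.0,"tz":0.0,"wx":0.0,"wy":0.0,"wz":0.0,"claw":-1},
  {"tx":0.0,"ty":0.0,"tz":0.0,"wx":0.0,"wy":0.0,"wz":0.0,"claw":-1},
])

```text
clock: 21.65
tool_pos: [0.5042, 0.3553, 0.0645]
eef_rot: [0.597, 0.802, 0.002, -0.001]
contact_force: [-3.3, 9.1, -1.2]
opening: 0.002
finger_force: 4.3
```

That pattern (stall at 8 N, 7 mm jump, then a hard stop) looks like the click. I'll back off and check.

Request:
drive_tool([
  {"tx":-0.06,"ty":0.2,"tz":0.0,"wx":0.0,"wy":0.0,"wz":0.0,"claw":-1},
  {"tx":-0.12,"ty":0.4,"tz":0.0,"wx":0.0,"wy":0.0,"wz":0.0,"claw":-1},
  {"tx":-0.12,"ty":0.4,"tz":0.0,"wx":0.0,"wy":0.0,"wz":0.0,"claw":-1},
  {"tx":0.0,"ty":0.0,"tz":0.9,"wx":0.0,"wy":0.0,"wz":0.0,"claw":-1},
  {"tx":0.0,"ty":0.0,"tz":0.9,"wx":0.0,"wy":0.0,"wz":0.0,"claw":-1},
  {"tx":0.0,"ty":0.0,"tz":0.9,"wx":0.0,"wy":0.0,"wz":0.0,"claw":-1},
  {"tx":0.0,"ty":0.0,"tz":0.9,"wx":0.0,"wy":0.0,"wz":0.0,"claw":-1},
  {"tx":-0.3,"ty":0.9,"tz":0.9,"wx":0.0,"wy":0.0,"wz":0.0,"claw":-1},
])

```text
clock: 22.45
tool_pos: [0.4895, 0.4046, 0.2006]
eef_rot: [0.601, 0.799, -0.001, 0.002]
contact_force: [0.9, 0.3, -0.3]
opening: 0.006
finger_force: 0.0
```

Request:
drive_tool([
  {"tx":-0.3,"ty":0.9,"tz":0.5,"wx":0.0,"wy":0.0,"wz":0.0,"claw":-1},
  {"tx":-0.3,"ty":0.9,"tz":0.5,"wx":0.0,"wy":0.0,"wz":0.0,"claw":-1},
  {"tx":-0.3,"ty":0.9,"tz":0.0,"wx":0.0,"wy":0.0,"wz":0.0,"claw":-1},
  {"tx":-0.3,"ty":0.9,"tz":0.0,"wx":0.0,"wy":0.0,"wz":0.0,"claw":-1},
  {"tx":-0.3,"ty":0.9,"tz":0.0,"wx":0.0,"wy":0.0,"wz":0.0,"claw":-1},
  {"tx":-0.3,"ty":0.9,"tz":0.0,"wx":0.0,"wy":0.0,"wz":0.0,"claw":-1},
  {"tx":0.0,"ty":0.0,"tz":0.0,"wx":0.0,"wy":0.0,"wz":0.0,"claw":-1},
  {"tx":0.0,"ty":0.0,"tz":0.0,"wx":0.0,"wy":0.0,"wz":0.0,"claw":-1},
])

```text
clock: 23.25
tool_pos: [0.4323, 0.5717, 0.2289]
eef_rot: [0.598, 0.802, -0.0, 0.0]
contact_force: [-0.2, -0.6, -0.2]
opening: 0.004
finger_force: 0.0
```

```bash
sed -i 's/last.png/last2.png/' tab.py; cat >> tab.py <<'E'
s0=dict(np.load("top0.npz"));s1=snap("top");s=s1
for q in (s0,s1):
    P=cloud(q).reshape(-1,3);f=np.c_[(P[:,:2]-O)@X,(P[:,:2]-O)@Y,P[:,2]]*1000
    m=(abs(f[:,1])<16)&(f[:,0]<-5)&(f[:,0]>-110)&(f[:,2]>62)&(f[:,2]<80);print("tab top view",m.sum(),np.percentile(f[m],[3,50,97],axis=0).round(1).tolist() if m.any() else 0)
q=dict(np.load("side0.npz"));P=cloud(q).reshape(-1,3);f=np.c_[(P[:,:2]-O)@X,(P[:,:2]-O)@Y,P[:,2]]*1000
m=(abs(f[:,1])<16)&(f[:,0]<-3)&(f[:,0]>-110)&(f[:,2]>50)&(f[:,2]<80);print("side0 tab",np.percentile(f[m],[3,50,97],axis=0).round(1).tolist())
E
python3 tab.py
```

```text
[0.43230766 0.57166264 0.22886891] [-0.18052369 -0.59900503 -0.18010598]
tcp -265.16311098558816 -6.8226774566773205Traceback (most recent call last):
  File "tab.py", line 9, in <module>
    print("tab/finger",np.percentile(f[m],[3,50,97],axis=0).round(1).tolist())
                       ~~~~~~~~~~~~~^^^^^^^^^^^^^^^^^^^^^^^
    return _quantile_unchecked(
        a, q, axis, out, overwrite_input, method, keepdims, weights)
    return _ureduce(a,
                    func=_quantile_ureduce_func,
    ...<5 lines>...
                    overwrite_input=overwrite_input,
                    method=method)
    r = func(a, **kwargs)
    result = _quantile(arr,
                       quantiles=q,
    ...<2 lines>...
                       out=out,
                       weights=wgt)
    slices_having_nans = np.isnan(arr[-1, ...])
                                  ~~~^^^^^^^^^
IndexError: index -1 is out of bounds for axis 0 with size 0
```

The arm blocks the side camera here, so I'll use the top view.

```bash
python3 - <<'E'
from h import *
a=np.radians(-73.4);O=np.array([.5146,.3195]);X=np.array([np.cos(a),np.sin(a)]);Y=np.array([-X[1],X[0]])
for q in (dict(np.load("top0.npz")),snap("top")):
    P=cloud(q).reshape(-1,3);f=np.c_[(P[:,:2]-O)@X,(P[:,:2]-O)@Y,P[:,2]]*1000
    for lo,hi,a0,b0 in((64,80,-110,0),(54,64,-12,95)):
        m=(abs(f[:,1])<16)&(f[:,0]<b0)&(f[:,0]>a0)&(f[:,2]>lo)&(f[:,2]<hi);print(lo,m.sum(),np.percentile(f[m],[3,50,97],axis=0).round(1).tolist() if m.sum()>3 else 0)
cv2.imwrite("pics/last3.png",cv2.resize(q["image"][160:260,175:315],(800,571),interpolation=cv2.INTER_CUBIC))
E
```

```text
64 54 [[-80.8, -12.0, 67.3], [-75.6, -0.2, 73.2], [-71.3, 11.7, 76.6]]
54 0 0
64 56 [[-26.9, -12.2, 66.7], [-21.5, -0.2, 72.8], [-17.0, 11.9, 76.4]]
54 142 [[1.7, -4.4, 58.2], [38.8, 0.4, 61.1], [75.4, 5.1, 63.6]]
```

View pics/last3.png

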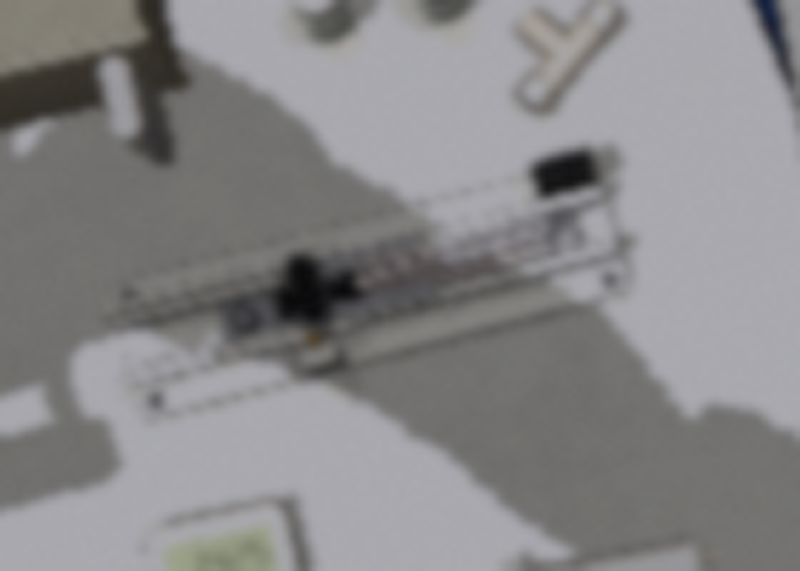

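The tab moved 54 mm and now sits at −21.5, where −21 is expected when shut. The travel doesn't rule out that it stopped just short of the click, so I'll make a firmer push of about 15 N to be sure.

Request:
drive_tool([
  {"tx":0.325,"ty":-0.97,"tz":0.0,"wx":0.0,"wy":0.0,"wz":0.0,"claw":-1},
  {"tx":0.325,"ty":-0.97,"tz":0.0,"wx":0.0,"wy":0.0,"wz":0.0,"claw":-1},
  {"tx":0.325,"ty":-0.97,"tz":0.0,"wx":0.0,"wy":0.0,"wz":0.0,"claw":-1},
  {"tx":0.325,"ty":-0.97,"tz":0.0,"wx":0.0,"wy":0.0,"wz":0.0,"claw":-1},
  {"tx":0.325,"ty":-0.97,"tz":0.0,"wx":0.0,"wy":0.0,"wz":0.0,"claw":-1},
  {"tx":0.325,"ty":-0.97,"tz":0.0,"wx":0.0,"wy":0.0,"wz":0.0,"claw":-1},
  {"tx":0.325,"ty":-0.97,"tz":0.0,"wx":0.0,"wy":0.0,"wz":0.0,"claw":-1},
  {"tx":0.0,"ty":0.0,"tz":-0.3,"wx":0.0,"wy":0.0,"wz":0.0,"claw":-1},
])

```text
clock: 24.2
tool_pos: [0.5054, 0.3604, 0.2219]
eef_rot: [0.602, 0.798, -0.0, 0.003]
contact_force: [0.1, -0.8, -0.5]
opening: 0.004
finger_force: 0.0
```

Request:
drive_tool([
  {"tx":0.0,"ty":0.0,"tz":-0.8,"wx":0.0,"wy":0.0,"wz":0.0,"claw":-1},
  {"tx":0.0,"ty":0.0,"tz":-0.8,"wx":0.0,"wy":0.0,"wz":0.0,"claw":-1},
  {"tx":0.0,"ty":0.0,"tz":-0.8,"wx":0.0,"wy":0.0,"wz":0.0,"claw":-1},
  {"tx":0.0,"ty":0.0,"tz":0.0,"wx":0.0,"wy":0.0,"wz":0.0,"claw":-1},
  {"tx":0.0,"ty":0.0,"tz":0.0,"wx":0.0,"wy":0.0,"wz":0.0,"claw":-1},
  {"tx":0.0,"ty":0.0,"tz":0.0,"wx":0.0,"wy":0.0,"wz":0.0,"claw":-1},
  {"tx":0.0,"ty":0.0,"tz":0.0,"wx":0.0,"wy":0.0,"wz":0.0,"claw":-1},
  {"tx":0.0,"ty":0.0,"tz":0.0,"wx":0.0,"wy":0.0,"wz":0.0,"claw":-1},
])

```text
clock: 25.0
tool_pos: [0.5017, 0.368, 0.1494]
eef_rot: [0.598, 0.801, 0.001, 0.0]
contact_force: [0.2, 0.1, -0.4]
opening: 0.006
finger_force: 0.0
```

Request:
drive_tool([
  {"tx":0.0,"ty":0.0,"tz":-0.7,"wx":0.0,"wy":0.0,"wz":0.0,"claw":-1},
  {"tx":0.0,"ty":0.0,"tz":-0.7,"wx":0.0,"wy":0.0,"wz":0.0,"claw":-1},
  {"tx":0.0,"ty":0.0,"tz":-0.7,"wx":0.0,"wy":0.0,"wz":0.0,"claw":-1},
  {"tx":0.0,"ty":0.0,"tz":-0.7,"wx":0.0,"wy":0.0,"wz":0.0,"claw":-1},
  {"tx":0.0,"ty":0.0,"tz":0.0,"wx":0.0,"wy":0.0,"wz":0.0,"claw":-1},
  {"tx":0.038,"ty":-0.128,"tz":0.0,"wx":0.0,"wy":0.0,"wz":0.0,"claw":-1},
  {"tx":0.038,"ty":-0.128,"tz":0.0,"wx":0.0,"wy":0.0,"wz":0.0,"claw":-1},
  {"tx":0.019,"ty":-0.064,"tz":0.0,"wx":0.0,"wy":0.0,"wz":0.0,"claw":-1},
])

```text
clock: 25.8
tool_pos: [0.5052, 0.3576, 0.0657]
eef_rot: [0.599, 0.801, 0.001, 0.001]
contact_force: [0.6, -0.2, -0.3]
opening: 0.007
finger_force: 0.0
```

Request:
drive_tool([
  {"tx":0.019,"ty":-0.064,"tz":0.0,"wx":0.0,"wy":0.0,"wz":0.0,"claw":-1},
  {"tx":0.0095,"ty":-0.032,"tz":0.0,"wx":0.0,"wy":0.0,"wz":0.0,"claw":-1},
  {"tx":0.0095,"ty":-0.032,"tz":0.0,"wx":0.0,"wy":0.0,"wz":0.0,"claw":-1},
  {"tx":0.0095,"ty":-0.032,"tz":0.0,"wx":0.0,"wy":0.0,"wz":0.0,"claw":-1},
  {"tx":0.0,"ty":0.0,"tz":0.0,"wx":0.0,"wy":0.0,"wz":0.0,"claw":-1},
  {"tx":0.0,"ty":0.0,"tz":0.0,"wx":0.0,"wy":0.0,"wz":0.0,"claw":-1},
  {"tx":0.0,"ty":0.0,"tz":0.0,"wx":0.0,"wy":0.0,"wz":0.0,"claw":-1},
  {"tx":0.0,"ty":0.0,"tz":0.0,"wx":0.0,"wy":0.0,"wz":0.0,"claw":-1},
])

```text
clock: 26.6
tool_pos: [0.5053, 0.3557, 0.0648]
eef_rot: [0.598, 0.802, 0.002, -0.001]
contact_force: [-1.9, 4.8, 3.0]
opening: 0.01
finger_force: 2.6
```

Request:
drive_tool([
  {"tx":0.0095,"ty":-0.032,"tz":0.0,"wx":0.0,"wy":0.0,"wz":0.0,"claw":-1},
  {"tx":0.0095,"ty":-0.032,"tz":0.0,"wx":0.0,"wy":0.0,"wz":0.0,"claw":-1},
  {"tx":0.0095,"ty":-0.032,"tz":0.0,"wx":0.0,"wy":0.0,"wz":0.0,"claw":-1},
  {"tx":0.0095,"ty":-0.032,"tz":0.0,"wx":0.0,"wy":0.0,"wz":0.0,"claw":-1},
  {"tx":0.0095,"ty":-0.032,"tz":0.0,"wx":0.0,"wy":0.0,"wz":0.0,"claw":-1},
  {"tx":0.0,"ty":0.0,"tz":0.0,"wx":0.0,"wy":0.0,"wz":0.0,"claw":-1},
  {"tx":0.0,"ty":0.0,"tz":0.0,"wx":0.0,"wy":0.0,"wz":0.0,"claw":-1},
  {"tx":0.0,"ty":0.0,"tz":0.0,"wx":0.0,"wy":0.0,"wz":0.0,"claw":-1},
])

```text
clock: 27.4
tool_pos: [0.5053, 0.3555, 0.0649]
eef_rot: [0.596, 0.803, 0.004, -0.003]
contact_force: [-3.7, 12.1, 1.3]
opening: 0.004
finger_force: 6.1
```

It holds solid at 12.7 N, above the 10 N detent maximum, with no movement. The rail is on its stop. Retreating.

Request:
drive_tool([
  {"tx":-0.06,"ty":0.2,"tz":0.0,"wx":0.0,"wy":0.0,"wz":0.0,"claw":-1},
  {"tx":-0.12,"ty":0.4,"tz":0.0,"wx":0.0,"wy":0.0,"wz":0.0,"claw":-1},
  {"tx":-0.12,"ty":0.4,"tz":0.0,"wx":0.0,"wy":0.0,"wz":0.0,"claw":-1},
  {"tx":0.0,"ty":0.0,"tz":0.9,"wx":0.0,"wy":0.0,"wz":0.0,"claw":-1},
  {"tx":0.0,"ty":0.0,"tz":0.9,"wx":0.0,"wy":0.0,"wz":0.0,"claw":-1},
  {"tx":0.0,"ty":0.0,"tz":0.9,"wx":0.0,"wy":0.0,"wz":0.0,"claw":-1},
  {"tx":0.0,"ty":0.0,"tz":0.9,"wx":0.0,"wy":0.0,"wz":0.0,"claw":-1},
  {"tx":-0.3,"ty":0.9,"tz":0.9,"wx":0.0,"wy":0.0,"wz":0.0,"claw":-1},
])

```text
clock: 28.2
tool_pos: [0.4913, 0.4006, 0.2004]
eef_rot: [0.601, 0.799, -0.002, 0.002]
contact_force: [0.6, 0.2, 0.2]
opening: 0.003
finger_force: 0.0
```

Request:
drive_tool([
  {"tx":-0.3,"ty":0.9,"tz":0.5,"wx":0.0,"wy":0.0,"wz":0.0,"claw":-1},
  {"tx":-0.3,"ty":0.9,"tz":0.5,"wx":0.0,"wy":0.0,"wz":0.0,"claw":-1},
  {"tx":-0.3,"ty":0.9,"tz":0.0,"wx":0.0,"wy":0.0,"wz":0.0,"claw":-1},
  {"tx":-0.3,"ty":0.9,"tz":0.0,"wx":0.0,"wy":0.0,"wz":0.0,"claw":-1},
  {"tx":0.0,"ty":0.0,"tz":0.0,"wx":0.0,"wy":0.0,"wz":0.0,"claw":-1},
  {"tx":0.0,"ty":0.0,"tz":0.0,"wx":0.0,"wy":0.0,"wz":0.0,"claw":-1},
  {"tx":0.0,"ty":0.0,"tz":0.0,"wx":0.0,"wy":0.0,"wz":0.0,"claw":-1},
  {"tx":0.0,"ty":0.0,"tz":0.0,"wx":0.0,"wy":0.0,"wz":0.0,"claw":-1},
])

```text
clock: 29.0
tool_pos: [0.454, 0.5119, 0.2293]
eef_rot: [0.599, 0.801, -0.0, 0.001]
contact_force: [0.4, -0.2, 1.0]
opening: 0.002
finger_force: 0.0
```

```bash
python3 - <<'E'
from h import *
a=np.radians(-73.4);O=np.array([.5146,.3195]);X=np.array([np.cos(a),np.sin(a)]);Y=np.array([-X[1],X[0]])
q=snap("top");P=cloud(q).reshape(-1,3);f=np.c_[(P[:,:2]-O)@X,(P[:,:2]-O)@Y,P[:,2]]*1000
for lo,hi,a0,b0 in((64,80,-110,0),(54,64,-12,95)):
    m=(abs(f[:,1])<16)&(f[:,0]<b0)&(f[:,0]>a0)&(f[:,2]>lo)&(f[:,2]<hi);print(lo,m.sum(),np.percentile(f[m],[3,50,97],axis=0).round(1).tolist())
print(workorder.finish_job())
E
```

```text
64 55 [[-26.9, -12.6, 68.3], [-21.5, -0.6, 73.6], [-17.2, 12.0, 75.5]]
54 137 [[0.9, -4.2, 57.1], [36.9, 0.6, 61.2], [75.5, 5.1, 63.8]]
the job is handed in; nothing more can be done
None
```

The job is handed in at about 29 s (no verdict shown): the strip measures fully down in the channel, and the rail is pushed past its click to a solid stop at about its shut position, holding at 12.7 N.

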